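# Switch off the planting lamp that was left on

### The arm

A 6-joint arm with a two-finger parallel gripper is mounted at the origin on the work surface. World frame = base frame: x ahead of the robot, y to its left, z up, the work surface at z = 0. Lengths are in m, angles in rad, forces in N, time in s.
With the tool pointing down it reaches from about 0.3 to 0.875 m from the base axis. Payload 6.4 kg.
Tool frame: the origin (TCP) lies at the very end of the fingers, on their centre line; the grasp point (between the pads) lies 19 mm behind it (ctrl.grip_point_offset is the z of the grasp point in the tool frame, in m); z points along the fingers, y is the direction in which the jaws open and shut (so a half turn about z gives the same grasp; the last joint's range is limited). The gripper opens to 85 mm and grips with 20 to 120 N. Pads are 22 mm wide; open, the fingers measure 114 mm over their backs; the gripper's body (76 mm by 85 mm) begins 54 mm behind the grasp point. The pads swing forward as they close: fully open they stand 13 mm farther back than shut.
Start: joints at [0.905, 0.181, 1.607, -0, 1.354, -0.206], TCP at [0.255, 0.515, 0.231] pointing down, gripper open.
Joint ranges: [-2.99, 2.99], [-0.89, 2.07], [0.3, 2.58], [-1.14, 4.28], [0, 2.63], [-3.12, 3.12]. Speed limits (rad/s): [2.57, 2.57, 3.01, 3.14, 3.14, 3.14].

### API

Orientations are given as a unit quaternion [w, x, y, z].
In Python, from bench import status, cams, ctrl gives the robot as it stands.
- The arm moves only by the shell command python3 -m handwheel 'ROWS'. ROWS is JSON, a list of rows, each an object with "grip": the finger opening in cm, from 0 to 8.54; "linear": the shift along the tool's x, y, z in cm, a list of three; "rotation": the turn, a rotation vector about the tool's x, y, z in degrees, a list of three. A call has 1 to 12 rows; each row is the pose to reach, as a shift and turn from the pose commanded when the call began, along the tool's axes at that moment; what a row does not reach only later rows make up. A row lasts 1/12 s, in which the tool goes at most 41.7 mm and 7.16 degrees, less where a joint would pass 70% of its speed; a pose out of reach is approached as far as the arm can. A call with a gripper value outside its range is refused whole. The fingers move at their own pace and stop on an object; the grip force is fixed at half the most. Time passes only in rows, so rows that repeat a pose let the fingers close. It gives the time, the measured TCP pose, the force and the opening at its end, in the units of the state.
- status.get_obs(): the state, without advancing time (a new reading comes with each control period).
- cams.camera(name): name is "side" or "top"; returns the picture (400x640x3 uint8, red, green, blue); there is no depth.
- cams.camera_info(name): a dict with "fovy" (degrees; the focal length in pixels is half the picture's height over the tangent of half this angle, whatever the lens; pixels are square), "cx", "cy" (the principal point, pixels), "world_from_camera" (4x4, takes a point from camera to world coordinates). Camera axes: x right, y down, z forward; pixel columns grow to the right and rows downward; lengths in m; the calibration is good to about 2 mm. A picture is of the moment at which its call begins. camera_info takes no time and is no camera call.
- ctrl.hand_in(): hands the job in, once; it reports no verdict.
The state is a dict: "time_s": time; "q": joint angles; "dq": joint speeds; "joint_efforts": joint torques, N m; "eef_pos": TCP position; "eef_rot": TCP orientation; "wrist_force": force on the tool from outside, world axes, zero at the start; "torque": the same for the moment, N m; "opening": opening from 0.0 (shut) to 1.0 (fully open).
Only numpy, scipy, OpenCV 4.12 (cv2) and the standard library are available. Lean on these libraries where they do the work, as an engineer would, in place of code of your own. Each camera call takes 0.05 s, during which the arm holds its last target.

### The job

One of the four identical lamp keys on the white switch box was left latched down. Find which one (a light tap tells: it sits a little lower and does not give), then press that key right down and let go, so that it pops up like the others. Do not press any of the raised keys so far that it latches, and leave the things around the box where they are; nothing is to be picked up.

Things in the scene. Friction and masses are not known exactly. Their poses are not given: they have to be found in the camera images.
- switchbox: White switch box, fixed, 94 x 262 x 45 mm high, green panel on top. Origin: centre of its underside; y axis along the row of keys. Four identical pale grey key caps (36 mm across by 34 mm along the row, flat tops) stand on it 54 mm apart, each in a flat dark frame 4 mm high. The keys move straight down and stay proud of the box even when fully pressed.
- place_1 (a point): Place 1 of 4 in the row of keys, counted from the box's +y end: point fixed to the box, at the centre of the top of the key there when that key is raised (63 mm above the table; cap top 18 mm above the box). Does not move with the key.
- place_2 (a point): Place 2 of 4 in the row of keys, counted from the box's +y end: point fixed to the box, at the centre of the top of the key there when that key is raised (63 mm above the table; cap top 18 mm above the box). Does not move with the key.
- place_3 (a point): Place 3 of 4 in the row of keys, counted from the box's +y end: point fixed to the box, at the centre of the top of the key there when that key is raised (63 mm above the table; cap top 18 mm above the box). Does not move with the key.
- place_4 (a point): Place 4 of 4 in the row of keys, counted from the box's +y end: point fixed to the box, at the centre of the top of the key there when that key is raised (63 mm above the table; cap top 18 mm above the box). Does not move with the key.
- key_a (a joint): How far one of the four keys is down, m: 0 raised, about 0.0056 latched, 0.010 fully pressed. Letters do not follow the row: a letter's place changes from run to run. Any raised key gives from 2.5 N, takes about 4 N at 2 mm, 6 N at 4 mm and 10 N at the bottom; let go before 7 mm it comes back up, beyond about 7.5 mm it latches when let go.
- key_b (a joint): How far one of the four keys is down, m: 0 raised, about 0.0056 latched, 0.010 fully pressed. Letters do not follow the row: a letter's place changes from run to run. Any latched key stands 5.6 mm lower than the rest and gives only from about 6.3 N; pressed beyond 8.2 mm (about 8 N) it comes up fully when let go.
- key_c (a joint): How far one of the four keys is down, m: 0 raised, about 0.0056 latched, 0.010 fully pressed. Letters do not follow the row: a letter's place changes from run to run. Behaves as told for the others.
- key_d (a joint): How far one of the four keys is down, m: 0 raised, about 0.0056 latched, 0.010 fully pressed. Letters do not follow the row: a letter's place changes from run to run. Behaves as told for the others.
- wood_slice: A round slice of a branch with dark bark, 56 mm wide, 12 mm high, loose bystander. Origin: centre of its underside.
- pebble: A white pebble, 40 mm wide, 19 mm high, loose bystander. Origin: centre of its underside.
- cork_stopper: An upright cork, 28 mm wide, 34 mm high, loose bystander. Origin: centre of its underside.
- tub_pink: A pink open plastic cup, 76 mm wide, 70 mm high, loose bystander. Origin: centre of its underside.
- clay_pot: A terracotta pot, 72 mm wide, 60 mm high, loose bystander. Origin: centre of its underside.
- spray_bottle: An amber bottle with black cap, 60 mm wide, 150 mm high, loose bystander. Origin: centre of its underside.
- brush: A brush lying flat on the table, loose bystander. Origin: on its underside.

How it is judged:
At the end, for the whole second after the job is handed in: All four keys are raised (each less than 1.5 mm down) and let go (value of joint each of key_a, key_b, key_c, key_d below 0.0015 m and contact force between the fingers and switchbox below 0.1 N); the robot touches nothing.
It fails at once if a raised key is pressed more than 7 mm down, where it would latch, while another key is down ((value of joint key_a above 0.007 m and value of joint key_b above 0.004 m) or (value of joint key_a above 0.007 m and value of joint key_c above 0.004 m) or (value of joint key_a above 0.007 m and value of joint key_d above 0.004 m) or (value of joint key_b above 0.007 m and value of joint key_a above 0.004 m) or (value of joint key_b above 0.007 m and value of joint key_c above 0.004 m) or (value of joint key_b above 0.007 m and value of joint key_d above 0.004 m) or (value of joint key_c above 0.007 m and value of joint key_a above 0.004 m) or (value of joint key_c above 0.007 m and value of joint key_b above 0.004 m) or (value of joint key_c above 0.007 m and value of joint key_d above 0.004 m) or (value of joint key_d above 0.007 m and value of joint key_a above 0.004 m) or (value of joint key_d above 0.007 m and value of joint key_b above 0.004 m) or (value of joint key_d above 0.007 m and value of joint key_c above 0.004 m)).
It fails at once if a thing standing around the box is moved by more than 25 mm or picked up (distance of any of wood_slice, pebble, cork_stopper, tub_pink, clay_pot, spray_bottle, brush from where it was at the start of the episode above 0.025 m).
It also fails if it takes over 54 s, if anything falls off the work surface, if the arm or the gripper's body presses on something with over 40 N, if the wrist force passes 120 N, or if a joint passes its speed limit or range.

## Working session

There is one attempt and no reset: what is moved stays moved. The work goes in short steps, Python scripts to look and compute and a shell command to move; the robot and the scene stay as the last step left them, time stands still between calls to the robot, and variables do not carry over. Pictures are saved under pics/ and viewed, and the job is handed in when it is done.

```bash
mkdir -p pics
python3 - <<'E'
from bench import status,cams,ctrl
import cv2
for n in("top","side"):
    im=cams.camera(n); cv2.imwrite(f"pics/{n}0.png",im[:,:,::-1]); 
    i=cams.camera_info(n); print(n,i)
o=status.get_obs(); print(o)
E
```

```text
top {'fovy': 42.516238125113965, 'cx': 319.14263658525965, 'cy': 195.73867163916643, 'world_from_camera': array([[ 0.04628759, -0.97428434,  0.2205164 ,  0.28265269],
       [-0.99892482, -0.04457501,  0.0127387 , -0.03932809],
       [-0.00258159, -0.22086895, -0.97530008,  1.19826978],
       [ 0.        ,  0.        ,  0.        ,  1.        ]])}
side {'fovy': 42.96373342576207, 'cx': 322.6790884263451, 'cy': 208.33246762432086, 'world_from_camera': array([[ 0.24398493, -0.63404929,  0.73379347, -0.48425465],
       [-0.96977765, -0.16079316,  0.1835126 , -0.28356771],
       [ 0.00163294, -0.75639081, -0.65411793,  0.99627164],
       [ 0.        ,  0.        ,  0.        ,  1.        ]])}
{'time_s': 0.1, 'q': array([ 9.04692590e-01,  1.81445293e-01,  1.60790260e+00,  1.88776090e-08,
        1.35376909e+00, -2.06289182e-01]), 'dq': array([-0.0006505 , -0.00183306, -0.00133122,  0.00127133,  0.00050193,
        0.00015432]), 'joint_efforts': array([ 5.00196511e-04, -4.45870292e+01, -3.52242637e+01, -2.84376283e-04,
        4.10264300e-03, -8.54682503e-05]), 'eef_pos': array([0.25484896, 0.51490076, 0.23048891]), 'eef_rot': array([-3.22019090e-04,  2.27887177e-01,  9.73687246e-01, -6.90795363e-04]), 'wrist_force': array([ 0.43449673, -0.54736383, -0.44662528]), 'torque': array([0.01679464, 0.0038584 , 0.03616163]), 'opening': 0.9973953629626943}
```

View pics/top0.png

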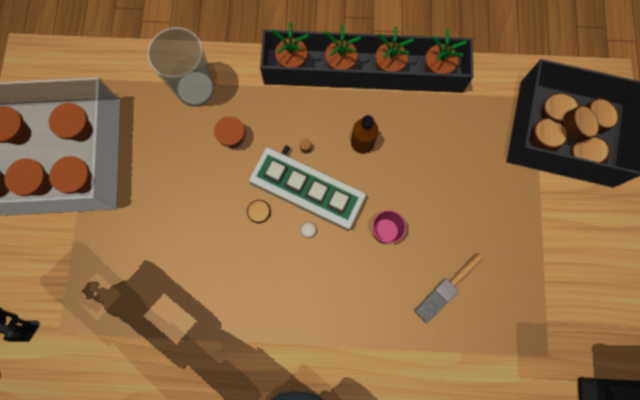

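View pics/side0.png

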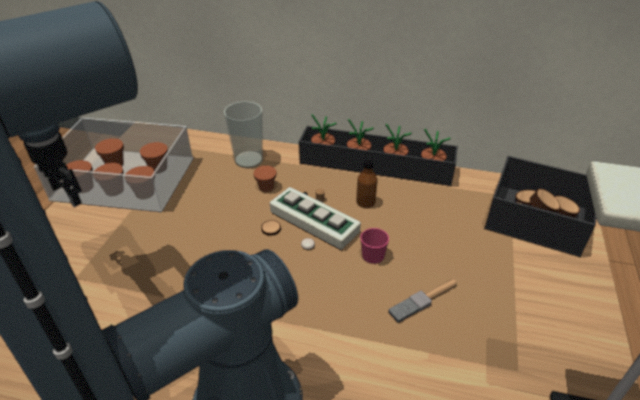

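The top view shows the box running from about (258,165) to (358,215), with keys near (275,171), (297,181), (318,190) and (340,201). I'll enlarge both views.

Run:
```python
import cv2
a=cv2.imread("pics/top0.png")[135:240,235:375]; cv2.imwrite("pics/topc.png",cv2.resize(a,None,fx=5.7,fy=5.7,interpolation=cv2.INTER_CUBIC))
a=cv2.imread("pics/side0.png")[175:260,255:375]; cv2.imwrite("pics/sidec.png",cv2.resize(a,None,fx=6.6,fy=6.6,interpolation=cv2.INTER_CUBIC))
```

```text
(no output)
```

View pics/topc.png

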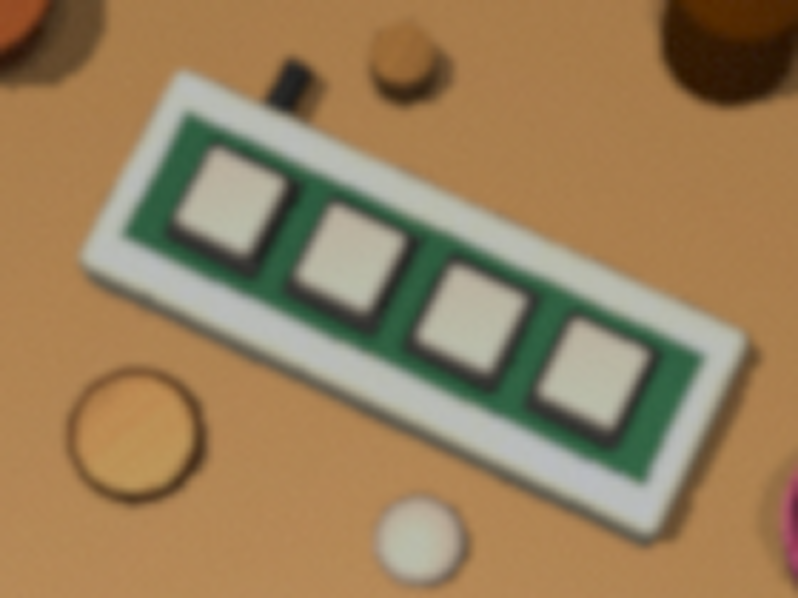

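View pics/sidec.png

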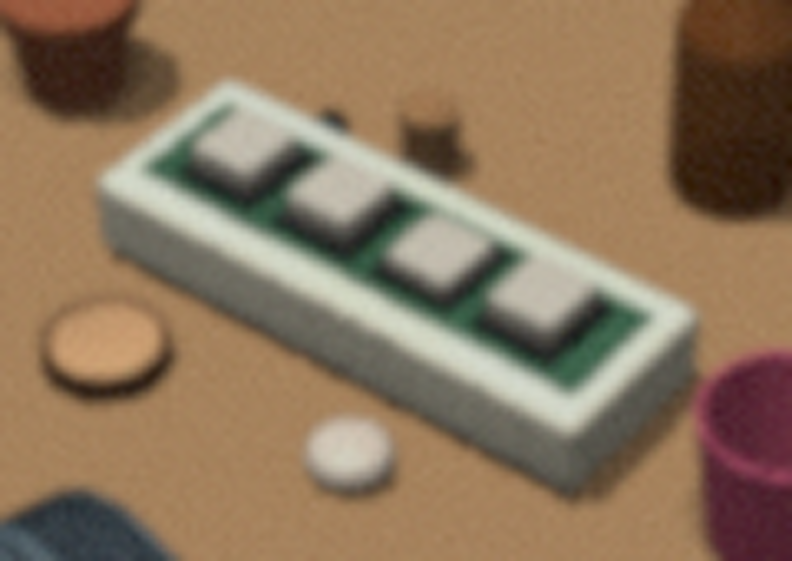

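```bash
cat > h.py <<'E'
import numpy as np
from bench import cams,status
def ray(n,uv):
    i=cams.camera_info(n); f=200/np.tan(np.radians(i["fovy"]/2)); T=i["world_from_camera"]
    return T[:3,3],T[:3,:3]@np.array([(uv[0]-i["cx"])/f,(uv[1]-i["cy"])/f,1])
def at(n,uv,z):
    o,d=ray(n,uv); return o+d*(z-o[2])/d[2]
def proj(n,p):
    i=cams.camera_info(n); f=200/np.tan(np.radians(i["fovy"]/2)); T=np.linalg.inv(i["world_from_camera"])
    c=T[:3,:3]@p+T[:3,3]; return np.array([c[0]/c[2]*f+i["cx"],c[1]/c[2]*f+i["cy"]])
tc=lambda u,v:((u+.5)/5.7-.5+235,(v+.5)/5.7-.5+135)
sc=lambda u,v:((u+.5)/6.6-.5+255,(v+.5)/6.6-.5+175)
E
python3 - <<'E'
from h import *
from scipy.spatial.transform import Rotation as R
np.set_printoptions(precision=4,suppress=True)
c=[at("top",tc(*p),.045) for p in[(183,72),(748,337),(650,540),(85,258)]]
s=[at("side",sc(*p),.045) for p in[(230,82),(697,318),(575,435),(100,182)]]
for q in(c,s):
    q=np.array(q);print(q, [np.linalg.norm(q[i]-q[(i+1)%4]) for i in range(4)], q.mean(0), np.degrees(np.arctan2(*(q[0]+q[3]-q[1]-q[2])[[1,0]])))
T=[(233,203),(352,259),(472,320),(594,374)]
S=[(245,147),(341,195),(441,252),(542,299)]
for t,u in zip(T,S):
    print(at("top",tc(*t),.063)[:2],at("side",sc(*u),.063)[:2])
for n,p in[("clay",(229,131)),]: print(at("top",p,.06))
for p,z in[((365,135),.0),((368,120),.15),((388,226),.07),((306,146),.034),((308,230),.015),((258,211),.012)]: print(p,at("top",p,z))
o=status.get_obs();q=o["eef_rot"];print(R.from_quat(q[[1,2,3,0]]).as_matrix())
E
```

```text
[[ 0.6546  0.1043  0.045 ]
 [ 0.5531 -0.1314  0.045 ]
 [ 0.4685 -0.0946  0.045 ]
 [ 0.5737  0.1387  0.045 ]] [np.float64(0.25661947282804776), np.float64(0.09222991822270335), np.float64(0.25594576480411385), np.float64(0.08786372427067037)] [0.5625 0.0043 0.045 ] 66.21107332579064
[[ 0.6534  0.1042  0.045 ]
 [ 0.5492 -0.1323  0.045 ]
 [ 0.4682 -0.0978  0.045 ]
 [ 0.5717  0.1389  0.045 ]] [np.float64(0.2584620932672348), np.float64(0.08798414234235513), np.float64(0.2583907089869138), np.float64(0.08879172758664958)] [0.5606 0.0032 0.045 ] 66.3038280036525
[0.5947 0.0782] [0.5898 0.0772]
[0.5737 0.0291] [0.5689 0.0279]
[ 0.5508 -0.02  ] [ 0.5436 -0.0229]
[ 0.531  -0.0693] [ 0.5253 -0.0707]
[0.6854 0.1933 0.06  ]
(365, 135) [ 0.7115 -0.1291  0.    ]
(368, 120) [ 0.6922 -0.1234  0.15  ]
(388, 226) [ 0.4759 -0.1805  0.07  ]
(306, 146) [0.6654 0.0127 0.034 ]
(308, 230) [ 0.4674 -0.0018  0.015 ]
(258, 211) [0.5076 0.1181 0.012 ]
[[-0.8961  0.4438 -0.0009]
 [ 0.4438  0.8961 -0.0012]
 [ 0.0003 -0.0015 -1.    ]]
```

```bash
cat > d.py <<'E'
import sys
from h import *
from scipy.spatial.transform import Rotation as R
u=np.array([np.cos(np.radians(66.25)),np.sin(np.radians(66.25))]);C=np.array([.5622,.0038])
def key(k): return C+u*(.081-.054*(k-1))
k=int(sys.argv[1]);z=float(sys.argv[2])
o=status.get_obs();q=o["eef_rot"];M=R.from_quat(q[[1,2,3,0]])
t=np.append(key(k),z)
print("t",o["time_s"],"pos",o["eef_pos"],"F",o["wrist_force"],"target",t)
print("delta cm",np.round(M.inv().apply(t-o["eef_pos"])*100,2))
E
python3 d.py 3 0.15
```

```text
t 0.1 pos [0.25484896 0.51490076 0.23048891] F [ 0.43449673 -0.54736383 -0.44662528] target [ 0.55132584 -0.02091341  0.15      ]
delta cm [-50.35 -34.85   8.09]
```

```bash
python3 -m handwheel '[{"grip":0,"linear":[-25,-17.4,0],"rotation":[0,0,0]},{"grip":0,"linear":[-25,-17.4,0],"rotation":[0,0,0]},{"grip":0,"linear":[-25,-17.4,0],"rotation":[0,0,0]},{"grip":0,"linear":[-25,-17.4,0],"rotation":[0,0,0]},{"grip":0,"linear":[-25,-17.4,0],"rotation":[0,0,0]},{"grip":0,"linear":[-25,-17.4,0],"rotation":[0,0,0]},{"grip":0,"linear":[-25,-17.4,0],"rotation":[0,0,0]},{"grip":0,"linear":[-25,-17.4,0],"rotation":[0,0,0]},{"grip":0,"linear":[-25,-17.4,0],"rotation":[0,0,0]},{"grip":0,"linear":[-25,-17.4,0],"rotation":[0,0,0]}]'; python3 d.py 3 0.15
```

```text
time_s: 0.93
eef_pos: [0.402, 0.2479, 0.231]
eef_rot: [-0.0, 0.229, 0.973, 0.0]
wrist_force: [-0.2, -0.3, -0.9]
opening: 0.001
t 0.9333 pos [0.40203493 0.24787995 0.23100955] F [-0.1635114  -0.25012675 -0.8914102 ] target [ 0.55132584 -0.02091341  0.15      ]
delta cm [-25.36 -17.4    8.08]
```

```bash
python3 -m handwheel '[{"grip":0,"linear":[-25.3,-17.4,8],"rotation":[0,0,2.5]},{"grip":0,"linear":[-25.3,-17.4,8],"rotation":[0,0,2.5]},{"grip":0,"linear":[-25.3,-17.4,8],"rotation":[0,0,2.5]},{"grip":0,"linear":[-25.3,-17.4,8],"rotation":[0,0,2.5]},{"grip":0,"linear":[-25.3,-17.4,8],"rotation":[0,0,2.5]},{"grip":0,"linear":[-25.3,-17.4,8],"rotation":[0,0,2.5]},{"grip":0,"linear":[-25.3,-17.4,8],"rotation":[0,0,2.5]},{"grip":0,"linear":[-25.3,-17.4,8],"rotation":[0,0,2.5]},{"grip":0,"linear":[-25.3,-17.4,8],"rotation":[0,0,2.5]},{"grip":0,"linear":[-25.3,-17.4,8],"rotation":[0,0,2.5]},{"grip":0,"linear":[-25.3,-17.4,8],"rotation":[0,0,2.5]},{"grip":0,"linear":[-25.3,-17.4,8],"rotation":[0,0,2.5]}]'; python3 d.py 3 0.075
```

```text
time_s: 1.93
eef_pos: [0.5511, -0.0177, 0.1515]
eef_rot: [-0.0, 0.248, 0.969, 0.0]
wrist_force: [-0.1, -0.2, -0.0]
opening: 0.001
t 1.9333 pos [ 0.55106784 -0.01770842  0.15146059] F [-0.12963009 -0.22158686 -0.00769672] target [ 0.55132584 -0.02091341  0.075     ]
delta cm [-0.18 -0.27  7.65]
```

```bash
python3 -m handwheel '[{"grip":0,"linear":[0,-0.1,3],"rotation":[0,0,-5]},{"grip":0,"linear":[0,-0.1,6],"rotation":[0,0,-5]},{"grip":0,"linear":[0,-0.1,7],"rotation":[0,0,-5]},{"grip":0,"linear":[0,-0.1,7.5],"rotation":[0,0,-5]},{"grip":0,"linear":[0,-0.1,7.5],"rotation":[0,0,-5]},{"grip":0,"linear":[0,-0.1,7.5],"rotation":[0,0,-5]},{"grip":0,"linear":[0,-0.1,7.5],"rotation":[0,0,-5]},{"grip":0,"linear":[0,-0.1,7.5],"rotation":[0,0,-5]}]'; python3 d.py 3 0.0605
python3 - <<'E'
from bench import cams
import cv2
a=cams.camera("top")[100:260,220:420];b=cams.camera("side")[130:290,230:430]
cv2.imwrite("pics/p1.png",cv2.resize(cv2.hconcat([a,b])[:,:,::-1],None,fx=2,fy=2,interpolation=2))
E
```

```text
time_s: 2.6
eef_pos: [0.5522, -0.0208, 0.0779]
eef_rot: [0.001, 0.207, 0.978, -0.0]
wrist_force: [-0.9, 1.1, -0.4]
opening: 0.0
t 2.6 pos [ 0.55219834 -0.02080402  0.07793157] F [-0.87343771  1.05422059 -0.36727966] target [ 0.55132584 -0.02091341  0.0605    ]
delta cm [ 0.08 -0.05  1.74]
```

View pics/p1.png

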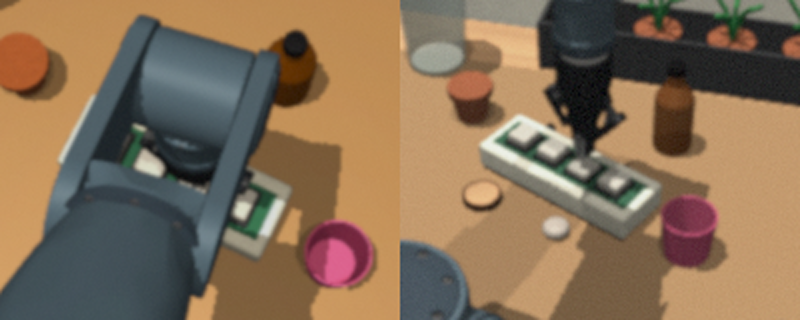

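The side view shows the shut fingertips over the third key, at about (585,150) in the picture. I'll lower in small steps.

```bash
python3 -m handwheel '[{"grip":0,"linear":[0,0,0.5],"rotation":[0,0,0]},{"grip":0,"linear":[0,0,0.9],"rotation":[0,0,0]},{"grip":0,"linear":[0,0,0.9],"rotation":[0,0,0]},{"grip":0,"linear":[0,0,0.9],"rotation":[0,0,0]},{"grip":0,"linear":[0,0,0.9],"rotation":[0,0,0]},{"grip":0,"linear":[0,0,0.9],"rotation":[0,0,0]},{"grip":0,"linear":[0,0,0.9],"rotation":[0,0,0]}]'; python3 d.py 3 0.0605
```

```text
time_s: 3.28
eef_pos: [0.5511, -0.0207, 0.0674]
eef_rot: [0.0, 0.207, 0.978, -0.0]
wrist_force: [0.2, 0.5, -0.8]
opening: 0.001
t 3.2833 pos [ 0.55111739 -0.02068245  0.06736486] F [ 0.18285399  0.53745787 -0.75896165] target [ 0.55132584 -0.02091341  0.0605    ]
delta cm [-0.03 -0.01  0.69]
```

```bash
python3 -m handwheel '[{"grip":0,"linear":[0,0,0.2],"rotation":[0,0,0]},{"grip":0,"linear":[0,0,0.4],"rotation":[0,0,0]},{"grip":0,"linear":[0,0,0.6],"rotation":[0,0,0]},{"grip":0,"linear":[0,0,0.7],"rotation":[0,0,0]},{"grip":0,"linear":[0,0,0.7],"rotation":[0,0,0]},{"grip":0,"linear":[0,0,0.7],"rotation":[0,0,0]},{"grip":0,"linear":[0,0,0.7],"rotation":[0,0,0]},{"grip":0,"linear":[0,0,0.7],"rotation":[0,0,0]}]'; python3 d.py 3 0.0605
```

```text
time_s: 3.95
eef_pos: [0.5511, -0.0207, 0.0604]
eef_rot: [0.0, 0.207, 0.978, -0.0]
wrist_force: [1.0, 0.3, -0.1]
opening: 0.005
t 3.95 pos [ 0.55107861 -0.02067075  0.06038006] F [ 0.99668053  0.34666351 -0.07149826] target [ 0.55132584 -0.02091341  0.0605    ]
delta cm [-0.03 -0.01 -0.01]
```

```bash
python3 -m handwheel '[{"grip":0,"linear":[0,0,0.1],"rotation":[0,0,0]},{"grip":0,"linear":[0,0,0.2],"rotation":[0,0,0]},{"grip":0,"linear":[0,0,0.2],"rotation":[0,0,0]},{"grip":0,"linear":[0,0,0.2],"rotation":[0,0,0]},{"grip":0,"linear":[0,0,0.2],"rotation":[0,0,0]},{"grip":0,"linear":[0,0,0.2],"rotation":[0,0,0]}]'; python3 -m handwheel '[{"grip":0,"linear":[0,0,0.1],"rotation":[0,0,0]},{"grip":0,"linear":[0,0,0.15],"rotation":[0,0,0]},{"grip":0,"linear":[0,0,0.15],"rotation":[0,0,0]},{"grip":0,"linear":[0,0,0.15],"rotation":[0,0,0]},{"grip":0,"linear":[0,0,0.15],"rotation":[0,0,0]}]'
```

```text
time_s: 4.45
eef_pos: [0.551, -0.0207, 0.0583]
eef_rot: [-0.0, 0.207, 0.978, -0.0]
wrist_force: [0.1, 0.4, -0.2]
opening: -0.003
time_s: 4.87
eef_pos: [0.5512, -0.0207, 0.0574]
eef_rot: [0.0, 0.207, 0.978, -0.0]
wrist_force: [-1.1, 1.0, 5.0]
opening: 0.001
```

There was no force at 58.3 mm and a stiff 5 N at 57.4 mm. Key 3 is therefore the latched one, so I'll press it down and then lift.

```bash
python3 -m handwheel '[{"grip":0,"linear":[0,0,0.15],"rotation":[0,0,0]},{"grip":0,"linear":[0,0,0.3],"rotation":[0,0,0]},{"grip":0,"linear":[0,0,0.45],"rotation":[0,0,0]},{"grip":0,"linear":[0,0,0.45],"rotation":[0,0,0]},{"grip":0,"linear":[0,0,0.45],"rotation":[0,0,0]},{"grip":0,"linear":[0,0,0.45],"rotation":[0,0,0]}]'
```

```text
time_s: 5.37
eef_pos: [0.5512, -0.0207, 0.0533]
eef_rot: [0.0, 0.207, 0.978, -0.0]
wrist_force: [-3.4, 0.6, 8.5]
opening: -0.001
```

```bash
python3 -m handwheel '[{"grip":0,"linear":[0,0,-0.3],"rotation":[0,0,0]},{"grip":0,"linear":[0,0,-0.6],"rotation":[0,0,0]},{"grip":0,"linear":[0,0,-0.86],"rotation":[0,0,0]},{"grip":0,"linear":[0,0,-0.86],"rotation":[0,0,0]},{"grip":0,"linear":[0,0,-0.86],"rotation":[0,0,0]},{"grip":0,"linear":[0,0,-0.86],"rotation":[0,0,0]}]'; python3 -m handwheel '[{"grip":0,"linear":[0,0,-2],"rotation":[0,0,0]},{"grip":0,"linear":[0,0,-6],"rotation":[0,0,0]},{"grip":0,"linear":[0,0,-9],"rotation":[0,0,0]},{"grip":0,"linear":[0,0,-12],"rotation":[0,0,0]},{"grip":0,"linear":[0,0,-12],"rotation":[0,0,0]},{"grip":0,"linear":[0,0,-12],"rotation":[0,0,0]}]'
```

```text
time_s: 5.87
eef_pos: [0.5513, -0.0207, 0.061]
eef_rot: [0.0, 0.207, 0.978, 0.0]
wrist_force: [0.2, 0.5, 3.4]
opening: 0.002
time_s: 6.37
eef_pos: [0.5522, -0.0209, 0.1825]
eef_rot: [0.002, 0.207, 0.978, -0.0]
wrist_force: [0.4, 0.7, 0.4]
opening: 0.003
```

```bash
python3 -m handwheel '[{"grip":0,"linear":[10,12,0],"rotation":[0,0,0]},{"grip":0,"linear":[18,12,0],"rotation":[0,0,0]},{"grip":0,"linear":[18,12,0],"rotation":[0,0,0]},{"grip":0,"linear":[18,12,0],"rotation":[0,0,0]},{"grip":0,"linear":[18,12,0],"rotation":[0,0,0]},{"grip":0,"linear":[18,12,0],"rotation":[0,0,0]},{"grip":0,"linear":[18,12,0],"rotation":[0,0,0]},{"grip":0,"linear":[18,12,0],"rotation":[0,0,0]},{"grip":0,"linear":[18,12,0],"rotation":[0,0,0]}]'
python3 - <<'E'
from bench import cams
import cv2
a=cams.camera("side");cv2.imwrite("pics/s2f.png",a[:,:,::-1])
a=a[175:260,255:375]; cv2.imwrite("pics/s2.png",cv2.resize(a[:,:,::-1],None,fx=6.6,fy=6.6,interpolation=2))
cv2.imwrite("pics/t2.png",cams.camera("top")[:,:,::-1])
E
```

```text
time_s: 7.12
eef_pos: [0.4353, 0.1611, 0.1802]
eef_rot: [-0.0, 0.207, 0.978, -0.0]
wrist_force: [-0.1, -0.1, 0.6]
opening: -0.001
```

View pics/s2.png

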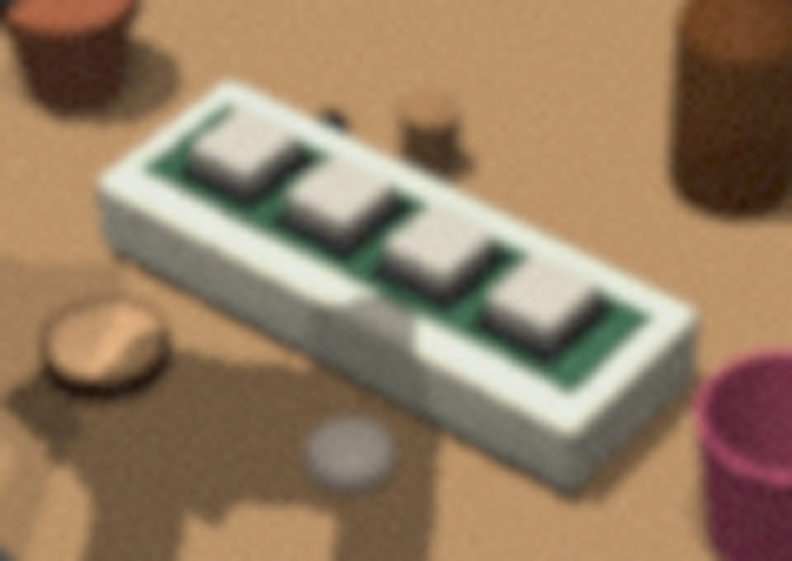

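View pics/t2.png

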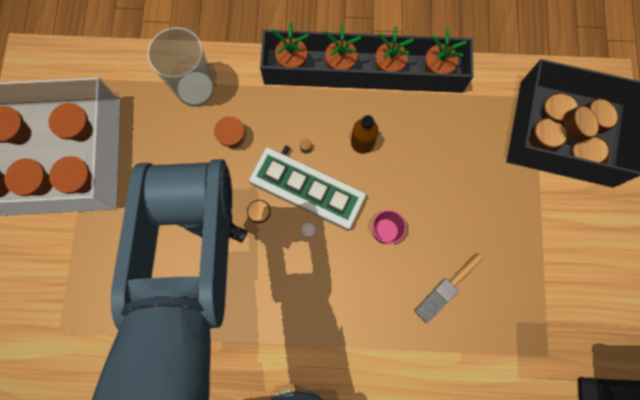

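The third key now stands as high as the others: its top centre is at (438,243) in the side crop, up from (441,252). The objects around the box haven't moved, and the arm is clear of everything.

```bash
python3 -c "
from bench import ctrl
print(ctrl.hand_in())"
```

```text
the job is handed in; nothing more can be done
None
```

The latched key was at place 3. I pressed it right down and let go, it came up level with the other three, and I handed the job in. The hand-in gives no verdict.

- **Finding it:** key 3 looked slightly lower in the side view. The tap agreed: there was no force at 60.4 mm or 58.3 mm, then a stiff 5 N at 57.4 mm, which is the latched height. I didn't touch the other three keys.
- **Pressing it:** I took it down to 53.3 mm, about 9.7 mm of travel. On the way back up it pushed with 3.4 N at 61.0 mm, as a raised key should.
- **Last checks:** in the final pictures all four keys stand equally high, the things around the box look unmoved, and the arm is clear at 180 mm height. The run took about 7 s. No check failed or disagreed.

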